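# Turn the relief tile round on its stand and clamp it

## Task

The terracotta tile on the leaning decorating stand shows its ribbed back: lift it off, turn it over and stand it back on the ledge, leaning on the board, with the sunflower relief facing out. Then slide the clamp grip home until it stops hard with the tile nipped between the clamp's jaw and the side fence, press it there for half a second with a firm push of about 15 N, and let go. Fired clay is brittle, so neither drop nor ram it, and leave everything else on the table where it is.

Things in the scene. Friction and masses are not known exactly. Their poses are not given: they have to be found in the camera images.
- stand: Tile decorating stand, fixed: plywood foot 170 x 335 mm on the table, leaning rest above it. Origin on the table 50 mm below the rest's origin; x = the way it faces (to the robot's right, give or take 15 deg), y along the ledge, away from the robot, z up. The ledge tilts down to the board, so a tile stood on it leans on the board by itself.
- rest: Leaning part of the stand: aluminium ledge (top at z = 0, 34 mm deep before the board, y -135 to 200 mm) and square to it a plywood board (front at x = 0, 10 thick, z 0 to 90, y -125 to 20 mm). Origin on the ledge at the board's front. x out of the board's front (30 deg above level), y along the ledge, z up the slope, 30 deg from vertical, leaning back to the robot's left.
- tile: Loose terracotta tile, 0.24-0.39 kg: slab 9 thick, 110 wide, 140 mm tall. Origin mid lower edge, mid thickness; x out of the relief face, z up its height. Back: 3 upright ribs, 4 mm high, at 15-95 mm height. Top 40 mm is plain slab, above the board, free to grip. Starts on the ledge, ribs out, relief against the board. Standing right either way round, its origin is at rest x = 8.5 mm, z = 0.
- tile_relief (a point): Middle of the tile's relief face, a raised round sunflower 72 mm across and 4 mm high: 8.5 mm in front of the slab's mid-plane, 58 mm above the lower edge.
- fence: Side fence, fixed: aluminium block 22 mm wide, 60 mm high up the slope, 30 mm deep, standing on the ledge at its -y end, the near one; it is somewhere else along the ledge each time. Origin in its inner face (which looks to +y, to the tile) at the ledge and the board's front face; axes as the stand.
- clamp (a joint): Clamp slide on the ledge, on the tile's +y (far) side. 0 = jaw at rest y = 120 mm; grows as it slides to -y, to the tile and fence, up to 125 mm if nothing is in the way. Slide friction about 2.5 N; it stays where left. It stops hard when the tile is nipped between jaw and fence; push 12 to 25 N there (a nip under 8 N is not firm, over 40 N chips the tile).
- clamp_jaw (a point): Middle of the flat face of the clamp's steel jaw that meets the tile's side edge: 12 mm out from the board plane, 20 mm up the slope from the ledge. Jaw 24 mm deep, 45 mm high, 12 mm thick.
- clamp_grip (a point): Where to hold the clamp's upright black grip: 60 mm to the +y side of the jaw's face, at rest x = 12, z = 52 mm; moves with the clamp. The grip stands up the slope, 14 mm thick along rest x, 24 wide along y, its top at rest z = 74 mm. A 12 mm high steel shoe joins it to the jaw.
- bowl: Bystander, loose: green plastic bowl, 124 mm across, 55 high. Origin under its middle.
- pinch_pot: Bystander, loose: open clay cup, 76 mm across, 65 high. Origin under its middle.
- glaze: Bystander, loose: upright grey bottle, 60 mm across, 150 high. Origin under its middle.
- jar: Bystander, loose: upright jar, 68 mm across, 90 high. Origin under its middle.
- brush: Bystander, loose: brush lying flat, 190 mm long. Origin about its middle.
- spatula: Bystander, loose: wooden spatula lying flat, 200 mm long. Origin about its middle.
- basket: Bystander, loose: blue slatted basket, 200 x 150 x 80 mm. Origin under its middle.

How it is judged:
By the outcome, as a careful person would: the job done as asked, in the order asked, and still so for the second after the job is handed in, with the robot touching nothing.
It also fails if it takes over 69 s, if anything falls off the work surface, if the arm or the gripper's body presses on something with over 40 N, if the wrist force passes 120 N, or if a joint passes its speed limit or range.

## Robot

A 7-joint arm with a two-finger parallel gripper is mounted at the origin on the work surface. World frame = base frame: x ahead of the robot, y to its left, z up, the work surface at z = 0. Lengths are in m, angles in rad, forces in N, time in s.
With the tool pointing down it reaches from about 0.425 to 0.925 m from the base axis. Payload 6.8 kg.
Tool frame: the origin (TCP) lies at the very end of the fingers, on their centre line; the grasp point (between the pads) lies 19 mm behind it; z points along the fingers, y is the line along which they close (so a half turn about z gives the same grasp; the last joint's range is limited). The gripper opens to 85 mm and grips with 20 to 120 N. Pads are 22 mm wide; open, the fingers measure 114 mm over their backs; the gripper's body (76 mm by 85 mm) begins 54 mm behind the grasp point. The pads swing forward as they close: fully open they stand 13 mm farther back than shut.
Start: joints at [-1.291, 0.477, 0.022, 1.555, -0.011, 1.109, -0.083], TCP at [0.255, 0.625, 0.231] pointing down, gripper open.
Joint ranges: [-2.96, 2.96], [-0.34, 2.1], [-1.41, 1.46], [0.24, 2.44], [-1.37, 4.51], [0.17, 1.92], [-2.96, 2.96]. Speed limits (rad/s): [2.39, 2.39, 3.14, 3.14, 3.14, 3.14, 3.14].

## Interface

Orientations are given as a rotation vector (axis times angle).
In Python, from bench import r gives the robot as it stands. The module is installed in compiled form; this text tells all that it offers.
- The arm moves only by the tool servo_tool, never from a script. Its argument "commands" is a list of rows, each a list of 7 numbers: the turn, a rotation vector about the world's x, y, z in degrees, then the shift along the world's x, y, z in mm, then the closure, from 0 (fully open) to 1 (shut). A call has 1 to 5 rows; each row is the pose to reach, as a shift and turn from the pose commanded when the call began; what a row does not reach only later rows make up. A row lasts 1/12 s, in which the tool goes at most 41.7 mm and 7.16 degrees, less where a joint would pass 70% of its speed; a pose out of reach is approached as far as the arm can. A call with a gripper value outside its range is refused whole. The fingers move at their own pace and stop on an object; "force" is the grip in N (left out, the last holds). Time passes only in rows, so rows that repeat a pose let the fingers close. It gives the time, the measured TCP pose, the force, the opening and the grip force at its end, in the units of the state.
- r.get_obs(): the state, without advancing time (a new reading comes with each control period).
- r.grab_frame(name): name is "scene" or "top" or "wrist"; returns (picture, depth): 400x640x3 uint8, blue, green, red; 400x640 float32, m along the optical axis (not along the pixel's ray), 0 where there is no reading.
- r.camera_info(name): a dict with "vertical_fov" (degrees; the focal length in pixels is half the picture's height over the tangent of half this angle, whatever the lens; pixels are square), "cx", "cy" (the principal point, pixels), "D" ([k1, k2, p1, p2, k3] as OpenCV has them; the pictures are not rectified), "cam_to_world" (4x4, takes a point from camera to world coordinates); the wrist camera has in their place "T_tool_cam" (4x4, takes a point from camera to tool coordinates, whose origin is the TCP and whose axes are the flange's). Camera axes: x right, y up, looking along -z (the intrinsics and any distortion apply to the point x, -y, -z); pixel columns grow to the right and rows downward; lengths in m; the calibration is good to about 2 mm. A picture is of the moment at which its call begins: read the wrist's pose just before it. camera_info takes no time and is no camera call.
- r.hand_in(): hands the job in; it is judged then, once.
The state is a dict: "clock": time; "joints": joint angles; "qvel": joint speeds; "tau": joint torques, N m; "tcp_pos": TCP position; "orientation": TCP orientation; "contact_force": force on the tool from outside, world axes, zero at the start; "moment": the same for the moment, N m; "grip_width": finger opening in m; "gripper_force": force on a finger pad.
Only numpy, scipy, OpenCV 4.12 (cv2) and the standard library are available. Lean on these libraries where they do the work, as an engineer would, in place of code of your own. Each camera call takes 0.05 s, during which the arm holds its last target. There are 200 camera calls.

## Working session

There is one attempt and no reset: what is moved stays moved. The work goes in short steps, Python scripts to look and compute and a tool call to move; the robot and the scene stay as the last step left them, time stands still between calls to the robot, and variables do not carry over. Pictures are saved under pics/ and viewed, at most 10 in all, crops included, and the job is handed in when it is done.

Besides the shell and the picture viewer there is one more tool, called after "Call:" in YAML: its name, and indented under it one key for each argument. servo_tool: Moves the arm, as the interface text tells. Its arguments: {"type":"object","properties":{"commands":{"type":"array"},"force":{"type":"number"}},"required":["commands"]}

```bash
mkdir -p pics; cat > h.py <<'E'
import numpy as np, cv2
from bench import r
from scipy.spatial.transform import Rotation as R
def grab(n):
    o=r.get_obs(); im,d=r.grab_frame(n); c=r.camera_info(n)
    if n=="wrist":
        T=np.eye(4);T[:3,:3]=R.from_rotvec(o["orientation"]).as_matrix();T[:3,3]=o["tcp_pos"];T=T@np.array(c["T_tool_cam"])
    else: T=np.array(c["cam_to_world"])
    f=200/np.tan(np.radians(c["vertical_fov"])/2)
    K=np.array([[f,0,c["cx"]],[0,f,c["cy"]],[0,0,1]])
    return im,d,K,np.array(c["D"],float),T
def cloud(d,K,D,T):
    v,u=np.mgrid[:400,:640]
    p=cv2.undistortPoints(np.stack([u,v],-1).reshape(-1,1,2).astype(float),K,D).reshape(400,640,2)
    P=np.stack([p[...,0]*d,-p[...,1]*d,-d],-1)
    W=P@T[:3,:3].T+T[:3,3]; W[d<=0]=np.nan
    return W
E
python3 - <<'E'
from h import *
for n in ("scene","top"):
    im,d,K,D,T=grab(n); cv2.imwrite(f"pics/{n}0.png",im); np.savez(f"{n}0.npz",im=im,W=cloud(d,K,D,T))
    print(n,K[0,0],D,T[:3,3].round(3),(-T[:3,2]).round(2))
o=r.get_obs();print({k:np.round(v,3) for k,v in o.items()})
E
```

```text
scene 408.60130007934293 [-0.01788186  0.          0.          0.          0.        ] [ 1.067 -0.939  0.826] [-0.39  0.74 -0.55]
top 441.85895493266815 [-0.08666718  0.          0.          0.          0.        ] [ 0.316 -0.002  1.383] [ 0.19  0.   -0.98]
{'clock': np.float64(0.1), 'joints': array([-1.291,  0.478,  0.022,  1.556, -0.011,  1.109, -0.083]), 'qvel': array([ 0.   , -0.002,  0.   , -0.002,  0.001, -0.   , -0.   ]), 'tau': array([ 5.0000e-03, -5.9776e+01,  1.6140e+00, -2.8196e+01,  1.3000e-02,
        5.0000e-03, -0.0000e+00]), 'tcp_pos': array([0.255, 0.624, 0.23 ]), 'orientation': array([-6.050e-01, -3.083e+00,  3.000e-03]), 'contact_force': array([-0.187,  0.571,  0.349]), 'moment': array([0.062, 0.012, 0.003]), 'gripper_force': np.float64(0.0), 'grip_width': np.float64(0.086)}
```

View pics/scene0.png

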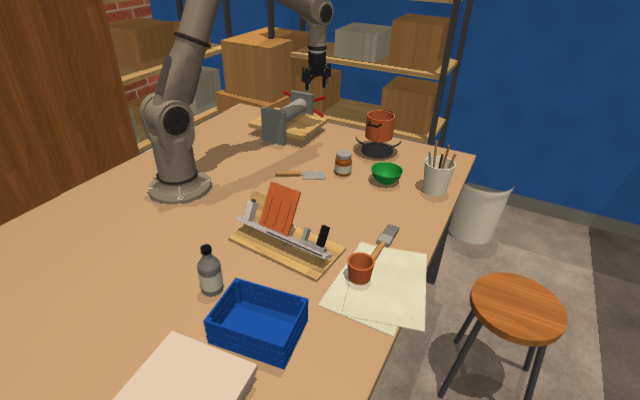

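View pics/top0.png

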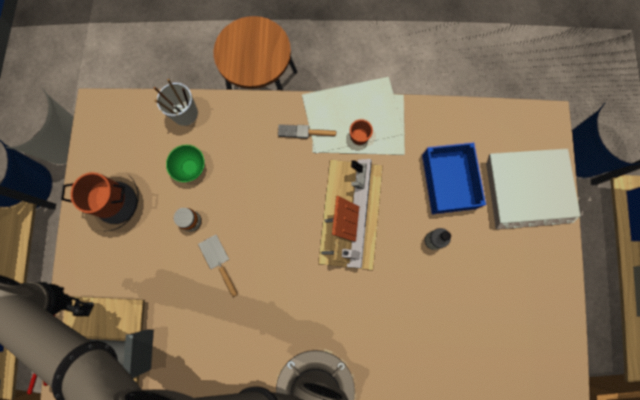

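The scene picture shows the stand at about (285,230), tile ribs out at (280,210), fence at (250,210), clamp with black grip at (322,238). In the top view the stand spans rows 160-270 at columns 320-380, with the tile at (345,218), black grip at (357,167) and fence at (348,254). I'll measure from the depth clouds.

```bash
python3 - <<'E'
from h import *
for n,(u0,u1,v0,v1) in {"scene":(225,350,175,280),"top":(315,385,155,275)}.items():
    z=np.load(n+"0.npz"); im,W=z["im"],z["W"]
    hsv=cv2.cvtColor(im,cv2.COLOR_BGR2HSV); box=np.zeros((400,640),bool); box[v0:v1,u0:u1]=1
    m=box&((hsv[...,0]<13))&(hsv[...,1]>150)&(hsv[...,2]>60)&(W[...,2]>.03)
    m=cv2.morphologyEx(m.astype(np.uint8),cv2.MORPH_OPEN,np.ones((3,3)))>0
    me=cv2.erode(m.astype(np.uint8),np.ones((3,3)))>0
    P=W[me]; P=P[~np.isnan(P[:,0])]
    for _ in range(3):
        c=np.median(P,0); q=P-P.mean(0); U,S,V=np.linalg.svd(q,full_matrices=False); nrm=V[2]*np.sign(-V[2][1]); e=q@nrm; P=P[abs(e)<max(2*e.std(),.003)]
    print(n,m.sum(),"c",P.mean(0).round(4),"n",nrm.round(3),"std",e.std().round(4),"yaw",np.degrees(np.arctan2(nrm[1],nrm[0])).round(1)+90,"elev",np.degrees(np.arcsin(nrm[2])).round(1))
    print(" tile ext",np.nanmin(W[m],0).round(3),np.nanmax(W[m],0).round(3))
    k=box&(hsv[...,2]<45)&(W[...,2]>.06); print(" grip",k.sum(),np.nanmedian(W[k],0).round(3),np.nanmax(W[k],0).round(3))
    cv2.imwrite(f"pics/{n}c.png",cv2.resize(im[v0:v1,u0:u1],None,fx=5,fy=5,interpolation=cv2.INTER_CUBIC))
E
```

```text
scene 1416 c [ 0.5039 -0.0808  0.1193] n [-0.076 -0.861  0.503] std 0.0021 yaw -5.0 elev 30.2
 tile ext [ 0.443 -0.119  0.057] [ 0.559 -0.036  0.178]
 grip 152 [ 0.669 -0.114  0.098] [ 0.68  -0.095  0.121]
top 875 c [ 0.4982 -0.0716  0.1335] n [-0.073 -0.859  0.507] std 0.0013 yaw -4.799999999999997 elev 30.5
 tile ext [ 0.444 -0.114  0.062] [ 0.555 -0.036  0.182]
 grip 71 [ 0.662 -0.108  0.108] [ 0.673 -0.092  0.127]
```

```bash
cat >> h.py <<'E'
def rest(yaw=-4.9):
    a=np.radians(-90+yaw); sx=np.array([np.cos(a),np.sin(a),0]); c,s=np.cos(np.pi/6),np.sin(np.pi/6); z=np.array([0,0,1.])
    x=c*sx+s*z; zz=c*z-s*sx; return np.c_[x,np.cross(zz,x),zz]
def cur(): 
    o=r.get_obs(); return R.from_rotvec(o["orientation"]).as_matrix(), np.array(o["tcp_pos"]), o
E
python3 - <<'E'
from h import *
A=rest(); print(A.round(3)); C,p,o=cur(); print("tool",C.round(2).tolist(), np.array(r.camera_info("wrist")["T_tool_cam"]).round(3).tolist())
for s in (1,-1):
    y=s*A[:,0]; z=-A[:,2]; G=np.c_[np.cross(y,z),y,z]
    print(s,np.degrees(R.from_matrix(G@C.T).as_rotvec()).round(1))
for n in("scene","top"):
    W=np.load(n+"0.npz")["W"]
    # tile pts in rest axes
    pass
E
```

```text
[[-0.074  0.996  0.043]
 [-0.863 -0.085  0.498]
 [ 0.5    0.     0.866]]
tool [[-0.93, 0.38, -0.0], [0.38, 0.93, -0.0], [-0.0, -0.0, -1.0]] [[-0.001, 0.966, 0.259, 0.066], [1.0, 0.001, 0.0, -0.002], [0.0, 0.259, -0.966, -0.144], [0.0, 0.0, 0.0, 1.0]]
1 [ -10.   -41.7 -157.6]
-1 [-29.2   7.   16.9]
```

View pics/scenec.png

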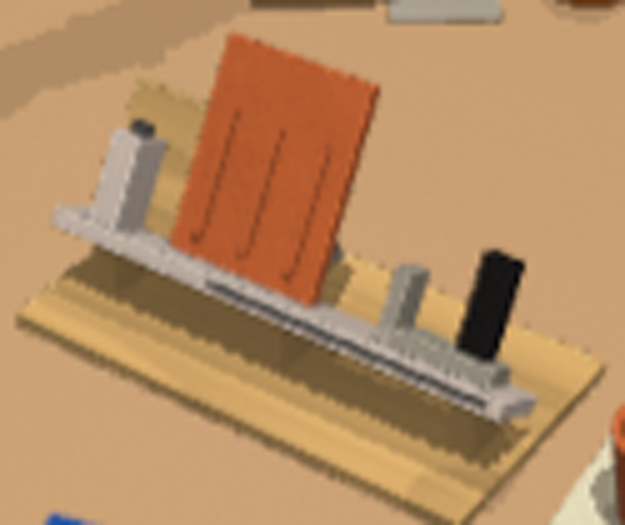

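The crop shows the fence at left (130,180), with a clear gap to the tile (225-380 across the top, ribs out), and the steel jaw at (405,290) and black grip at (490,305) at right. Moving the tool to a tilted look pose above the tile.

Call:
servo_tool:
  commands:
    - [-3, 0.7, 1.7, 15, -36, 10, 0]
    - [-6, 1.4, 3.4, 30, -72, 20, 0]
    - [-9, 2.1, 5.1, 45, -108, 30, 0]
    - [-12, 2.8, 6.8, 60, -144, 40, 0]
    - [-14.6, 3.5, 8.5, 75, -180, 50, 0]

```text
clock: 0.52
tcp_pos: [0.3307, 0.4431, 0.2815]
orientation: [-0.367, -3.081, 0.413]
contact_force: [1.3, 0.7, -0.4]
grip_width: 0.0854
gripper_force: 0.0
```

Call:
servo_tool:
  commands:
    - [-3, 0.7, 1.7, 15, -36, 8, 0]
    - [-6, 1.4, 3.4, 30, -72, 16, 0]
    - [-9, 2.1, 5.1, 45, -108, 20, 0]
    - [-12, 2.8, 6.8, 60, -144, 20, 0]
    - [-14.6, 3.5, 8.5, 75, -180, 20, 0]

```text
clock: 0.93
tcp_pos: [0.4058, 0.2633, 0.3014]
orientation: [-0.124, -3.011, 0.808]
contact_force: [0.0, 0.8, -1.6]
grip_width: 0.0854
gripper_force: 0.0
```

Call:
servo_tool:
  commands:
    - [0, 0, 0, 15, -36, 0, 0]
    - [0, 0, 0, 30, -72, 0, 0]
    - [0, 0, 0, 45, -108, 0, 0]
    - [0, 0, 0, 60, -144, 0, 0]
    - [0, 0, 0, 75, -180, 0, 0]

```text
clock: 1.35
tcp_pos: [0.4804, 0.083, 0.3011]
orientation: [-0.126, -3.012, 0.805]
contact_force: [1.4, 0.7, -0.2]
grip_width: 0.0851
gripper_force: 0.0
```

Call:
servo_tool:
  commands:
    - [0, 0, 0, 10, -27, 0, 0]
    - [0, 0, 0, 20, -55, 0, 0]
    - [0, 0, 0, 20, -55, 0, 0]
    - [0, 0, 0, 20, -55, 0, 0]

```text
clock: 1.68
tcp_pos: [0.5, 0.0279, 0.3012]
orientation: [-0.133, -3.01, 0.805]
contact_force: [0.8, -0.1, 0.7]
grip_width: 0.0855
gripper_force: 0.0
```

```bash
python3 - <<'E'
from h import *
C,p,o=cur(); A=rest()
print(p.round(4),o["joints"].round(2),o["contact_force"].round(2),o["clock"]); print((A.T@C).round(3))
im,d,K,D,T=grab("wrist"); cv2.imwrite("pics/w1.png",im); np.savez("w1.npz",im=im,W=cloud(d,K,D,T),T=T)
E
```

```text
[0.5    0.0279 0.3012] [-0.7   0.24  0.28  1.85  0.4   1.35  0.92] [ 0.84 -0.08  0.74] 1.6833
[[-0.002 -1.    -0.001]
 [-1.     0.002 -0.001]
 [ 0.001  0.001 -1.   ]]
```

View pics/w1.png

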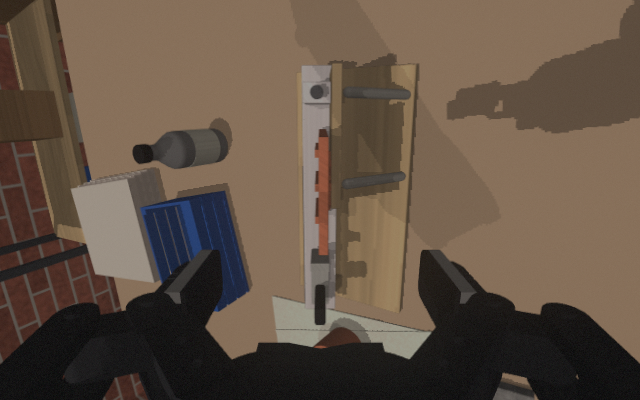

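The wrist view looks down the slope: fence at (317,90), tile top edge at column 323 from row 130 to 255, board top at column 336, jaw at (319,262), black grip at (320,303). Tool axes agree with the rest axes within 0.2 deg. Measuring all in rest axes.

```bash
python3 - <<'E'
from h import *
A=rest(); z=np.load("w1.npz"); im=z["im"]; Q=z["W"]@A
hsv=cv2.cvtColor(im,cv2.COLOR_BGR2HSV); box=np.zeros((400,640),bool); box[55:330,295:350]=1
def pr(n,m):
    P=Q[m&box]; P=P[~np.isnan(P[:,0])]
    print(n,len(P),"med",(1e3*np.median(P,0)).round(1)," 2%",(1e3*np.percentile(P,2,0)).round(1)," 98%",(1e3*np.percentile(P,98,0)).round(1))
red=(hsv[...,0]<13)&(hsv[...,1]>150)&(hsv[...,2]>60)
pr("tile",red); zt=np.nanpercentile(Q[red&box][:,2],95); print("ztop",zt)
pr("tile top",red&(abs(Q[...,2]-zt)<.006))
print("tile mid row x: ",[(v,(1e3*Q[v,u]).round(1).tolist()) for v in (135,160,190,225,245) for u in (np.where(red[v]&box[v])[0][[0,-1]])])
# board/ledge/fence samples
for v,u in [(120,308),(180,309),(230,308),(285,308),(80,308),(80,325),(92,310),(97,326),(100,320),(104,320),(107,320),(110,320),(250,319),(256,319),(262,319),(200,336),(150,336),(115,336),(75,336),(255,312),(255,327),(290,320),(300,320),(310,320)]:
    print(v,u,im[v,u],(1e3*Q[v,u]).round(1))
for n in("scene","top"):
    W=np.load(n+"0.npz"); im2=W["im"]; Q2=W["W"]@A; h2=cv2.cvtColor(im2,cv2.COLOR_BGR2HSV)
    b=np.zeros((400,640),bool)
    u0,u1,v0,v1={"scene":(225,350,175,280),"top":(315,385,155,275)}[n]; b[v0:v1,u0:u1]=1
    m=b&(h2[...,0]<13)&(h2[...,1]>150)&(W["W"][...,2]>.05); P=Q2[m]
    print(n,(1e3*np.nanpercentile(P,2,axis=0)).round(1),(1e3*np.nanmedian(P,axis=0)).round(1),(1e3*np.nanpercentile(P,98,axis=0)).round(1))
E
```

```text
tile 8 med [ 89.6 519.5 152.4]  2% [ 86.1 461.8 151.7]  98% [ 92.1 545.5 152.8]
ztop 0.15282714877731357
tile top 8 med [ 89.6 519.5 152.4]  2% [ 86.1 461.8 151.7]  98% [ 92.1 545.5 152.8]Traceback (most recent call last):
  File "<stdin>", line 10, in <module>
IndexError: index 0 is out of bounds for axis 0 with size 0
```

```bash
cat > m.py <<'E'
from h import *
A=rest(); z=np.load("w1.npz"); im=z["im"]; Q=z["W"]@A*1e3
print("tile colour",im[160,323],im[240,323], "valid", np.isfinite(Q[...,0]).mean())
b,g,rr=[im[...,i].astype(int) for i in range(3)]
box=np.zeros((400,640),bool); box[115:262,305:345]=1
red=(rr>1.8*g)&(rr>1.8*b)&(rr>50)&box
P=Q[red]; P=P[np.isfinite(P[:,0])]; print(red.sum(),len(P)); print(*np.percentile(P,[1,5,50,95,99],axis=0).round(1),sep="\n")
for v in (135,145,165,190,210,230,245):
    us=np.where(red[v])[0]
    if len(us): print(v,us[0],us[-1],Q[v,us[0]].round(1),Q[v,us[-1]].round(1))
for v,u in [(120,308),(180,309),(230,308),(285,308),(80,308),(80,325),(92,310),(97,326),(100,312),(104,312),(107,312),(110,312),(247,319),(256,319),(262,319),(268,319),(200,336),(150,336),(115,336),(75,336),(256,312),(256,327),(290,320),(300,320),(310,320)]:
    print(v,u,im[v,u],Q[v,u].round(1))
for n in("scene","top"):
    W=np.load(n+"0.npz"); im2=W["im"]; Q2=W["W"]@A; h2=cv2.cvtColor(im2,cv2.COLOR_BGR2HSV)
    bb=np.zeros((400,640),bool)
    u0,u1,v0,v1={"scene":(225,350,175,280),"top":(315,385,155,275)}[n]; bb[v0:v1,u0:u1]=1
    m=bb&(h2[...,0]<13)&(h2[...,1]>150)&(W["W"][...,2]>.05); P=Q2[m]
    print(n,*(1e3*np.nanpercentile(P,[2,50,98],axis=0)).round(1))
E
python3 m.py
```

```text
tile colour [ 59  82 142] [ 61  83 143] valid 0.9960703125
0 0Traceback (most recent call last):
  File "m.py", line 7, in <module>
    P=Q[red]; P=P[np.isfinite(P[:,0])]; print(red.sum(),len(P)); print(*np.percentile(P,[1,5,50,95,99],axis=0).round(1),sep="\n")
                                                                        ~~~~~~~~~~~~~^^^^^^^^^^^^^^^^^^^^^^^^^
    return _quantile_unchecked(
        a, q, axis, out, overwrite_input, method, keepdims, weights)
    return _ureduce(a,
                    func=_quantile_ureduce_func,
    ...<5 lines>...
                    overwrite_input=overwrite_input,
                    method=method)
    r = func(a, **kwargs)
    result = _quantile(arr,
                       quantiles=q,
    ...<2 lines>...
                       out=out,
                       weights=wgt)
    slices_having_nans = np.isnan(arr[-1, ...])
                                  ~~~^^^^^^^^^
IndexError: index -1 is out of bounds for axis 0 with size 0
```

```bash
sed -i 's/^red=.*/red=(rr>1.4*g)\&(rr>1.9*b)\&(rr>90)\&box/' m.py; python3 m.py
```

```text
tile colour [ 59  82 142] [ 61  83 143] valid 0.9960703125
1225 1224
[ 82.3 450.9  74.7]
[ 83.  455.2 103.6]
[ 88.7 500.3 152.6]
[ 93.2 552.  153.8]
[ 95.6 557.2 154.3]
145 318 328 [ 92.9 456.8 153.3] [ 80.8 470.1  12. ]
165 319 328 [ 92.1 474.  153.5] [ 82.8 483.   95.9]
190 316 330 [ 95.4 507.3 106.4] [ 80.9 507.8 104.5]
210 318 327 [ 93.2 515.2 152.5] [ 85.  515.2 152.6]
230 320 327 [ 91.4 534.4 152.4] [ 85.  534.2 152.9]
245 319 327 [ 92.4 548.8 153.5] [ 84.9 549.1 152.7]
120 308 [140 145 155] [106.1 438.8  12.7]
180 309 [140 145 155] [105.7 515.7  12.2]
230 308 [136 141 152] [107.8 585.1  13.2]
285 308 [136 142 152] [108.9 670.3  10.7]
80 308 [139 144 154] [105.5 391.   13.2]
80 325 [ 95  98 105] [ 84.8 391.   12.8]
92 310 [86 89 92] [101.4 409.1  81.4]
97 326 [124 128 136] [ 84.6 413.7  72.7]
100 312 [145 150 157] [ 99.6 416.7  71.7]
104 312 [ 97 100 107] [100.9 419.4  12.9]
107 312 [138 143 153] [100.9 423.   12. ]
110 312 [137 143 153] [101.  426.6  12.9]
247 319 [ 68  85 134] [ 92.4 550.6 154.1]
256 319 [55 60 63] [ 92.8 612.6  37.7]
262 319 [55 60 64] [ 92.7 611.8  57.5]
268 319 [107 114 120] [ 92.8 618.7  60.3]
200 336 [57 75 90] [ 74.5 518.9 103.2]
150 336 [57 74 88] [ 75.  466.5 104.1]
115 336 [ 77 103 124] [ 75.3 432.1 102.4]
75 336 [ 79 104 125] [ 75.7 394.8 103.9]
256 312 [55 58 63] [102.  611.7  39.7]
256 327 [54 59 62] [ 82.3 611.9  39.3]
290 320 [28 30 35] [ 91.6 662.1  39. ]
300 320 [28 33 36] [ 91.6 660.4  66.6]
310 320 [35 40 42] [ 91.6 661.7  86.8]
scene [ 86.9 453.   16.4] [ 92.  510.   83.4] [ 98.4 561.3 149.8]
top [ 85.1 451.1  27.1] [ 91.7 501.4 101.4] [ 96.3 555.6 154.7]
```

```bash
cat >> h.py <<'E'
A=rest()
def to(t,steps=1):
    C,p,o=cur(); q=p@A*1e3; d=A@(np.array(t,float)-q)
    print("tcp A",q.round(1),"-> shift",d.round(1),"len",np.linalg.norm(d).round(1),"F",(o["contact_force"]@A).round(1),"t",o["clock"].round(2),"j",o["joints"].round(2))
E
python3 - <<'E'
from h import *
z=np.load("w1.npz"); im=z["im"].astype(int); Q=z["W"]@A*1e3
for v in list(range(122,137,2))+list(range(244,254,2)): print(v,im[v,321:326:2].tolist(),Q[v,323].round(1))
to([88.7,501,230]);to([88.7,501,116])
E
```

```text
122 [[136, 141, 150], [139, 144, 155], [138, 144, 153]] [ 87.2 441.3  12.1]
124 [[136, 141, 151], [137, 142, 152], [138, 141, 153]] [ 87.2 443.8  11.8]
126 [[136, 140, 150], [139, 144, 154], [126, 130, 140]] [ 87.2 446.3  11.1]
128 [[135, 140, 150], [104, 107, 115], [103, 106, 113]] [ 87.2 448.6  14. ]
130 [[38, 47, 72], [36, 45, 70], [42, 50, 74]] [ 87.6 449.2  52.9]
132 [[39, 47, 70], [38, 48, 70], [35, 45, 69]] [ 88.  449.3  90.8]
134 [[37, 48, 72], [35, 44, 68], [36, 45, 70]] [ 88.4 449.3 124. ]
136 [[35, 45, 67], [36, 43, 66], [35, 43, 67]] [ 88.6 449.4 149.9]
244 [[62, 84, 146], [62, 83, 143], [58, 81, 140]] [ 88.7 548.1 152.9]
246 [[62, 85, 148], [63, 86, 147], [61, 83, 143]] [ 88.7 550.  153.1]
248 [[61, 84, 144], [63, 85, 146], [63, 86, 148]] [ 88.7 552.3 152.3]
250 [[62, 85, 147], [61, 83, 143], [61, 84, 143]] [ 88.6 554.7 151.6]
252 [[62, 85, 147], [63, 86, 148], [61, 83, 142]] [ 88.7 556.4 152.2]Traceback (most recent call last):
  File "<stdin>", line 4, in <module>
  File "h.py", line 26, in to
    print("tcp A",q.round(1),"-> shift",d.round(1),"len",np.linalg.norm(d).round(1),"F",(o["contact_force"]@A).round(1),"t",o["clock"].round(2),"j",o["joints"].round(2))
                                                                                                                            ^^^^^^^^^^^^^^^^
AttributeError: 'float' object has no attribute 'round'
```

```bash
sed -i 's/o\["clock"\].round(2)/round(float(o["clock"]),2)/' h.py; python3 - <<'E'
from h import *
z=np.load("w1.npz"); Q=z["W"]@A*1e3
for v in range(98,107): print(v,Q[v,310].round(1),Q[v,320].round(1))
to([88.7,504.3,230]);to([88.7,504.3,116])
E
```

```text
98 [101.7 414.7  72.7] [ 91.  414.7  73.5]
99 [101.7 415.7  72.5] [ 91.  415.7  72.1]
100 [101.7 416.7  72.7] [ 91.  416.7  72.1]
101 [101.7 417.8  72.8] [ 91.  417.8  72.6]
102 [101.7 418.8  72.7] [ 91.  418.8  73.8]
103 [102.3 419.2  50.5] [ 91.  419.2  51.2]
104 [103.4 419.3  12. ] [ 90.9 419.4  12.2]
105 [103.4 420.6  12.7] [ 91.  420.6  12.6]
106 [103.4 421.8  12.7] [ 91.  421.8  13.9]
tcp A [ 87.9 495.6 296.9] -> shift [  5.8 -34.8 -57.5] len 67.5 F [-1.3 -0.1  0.2] t 1.73 j [-0.7   0.24  0.27  1.85  0.39  1.35  0.92]
tcp A [ 87.9 495.6 296.9] -> shift [   0.9  -91.6 -156.2] len 181.1 F [-1.3 -0.1  0.2] t 1.73 j [-0.7   0.24  0.27  1.85  0.39  1.35  0.92]
```

Call:
servo_tool:
  commands:
    - [0, 0, 0, 3, -17, -29, 0]
    - [0, 0, 0, 5.8, -34.8, -57.5, 0]
    - [0, 0, 0, 4.2, -54, -90, 0]
    - [0, 0, 0, 2.5, -73, -124, 0]
    - [0, 0, 0, 1, -90, -154, 0]

```text
clock: 2.15
tcp_pos: [0.5007, -0.0592, 0.1454]
orientation: [-0.123, -3.013, 0.803]
contact_force: [0.0, 0.2, -0.5]
grip_width: 0.0853
gripper_force: 0.0
```

Call:
servo_tool:
  commands:
    - [0, 0, 0, 0, -1.6, -2.2, 0]
    - [0, 0, 0, 0, -1.6, -2.2, 0]

```text
clock: 2.32
tcp_pos: [0.5, -0.0615, 0.1439]
orientation: [-0.125, -3.008, 0.806]
contact_force: [0.9, 0.7, 0.9]
grip_width: 0.0852
gripper_force: 0.0
```

```bash
python3 - <<'E'
from h import *
to([88.7,504.3,116])
im,d,K,D,T=grab("wrist"); cv2.imwrite("pics/w2.png",im)
E
```

```text
tcp A [ 88.  503.4 115.3] -> shift [ 0.9 -0.4  0.9] len 1.3 F [-0.2  0.8  1.2] t 2.32 j [-0.57  0.42  0.32  2.05  0.45  0.94  0.91]
```

View pics/w2.png

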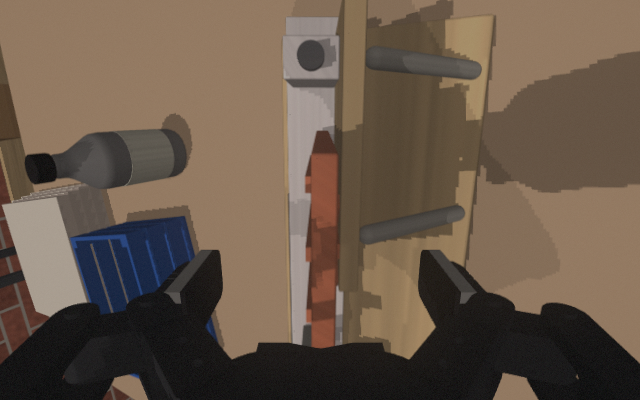

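The fingers straddle the tile: pads at columns 218 and 422, centre 320, tile top at column 323, fence at (311,55). Close.

Call:
servo_tool:
  commands:
    - [0, 0, 0, 0, -0.6, 0.4, 0.5]
    - [0, 0, 0, 0, -0.6, 0.4, 0.8]
    - [0, 0, 0, 0, -0.6, 0.4, 1]
    - [0, 0, 0, 0, -0.6, 0.4, 1]
    - [0, 0, 0, 0, -0.6, 0.4, 1]
  force: 50

```text
clock: 2.78
tcp_pos: [0.5017, -0.0618, 0.146]
orientation: [-0.126, -3.014, 0.804]
contact_force: [0.7, 0.4, 0.5]
grip_width: 0.0256
gripper_force: 0.0
```

Call:
servo_tool:
  commands:
    - [0, 0, 0, 0, 0, 0, 1]
    - [0, 0, 0, 0, 0, 0, 1]
    - [0, 0, 0, 0, 0, 0, 1]
    - [0, 0, 0, 0, 0, 0, 1]
    - [0, 0, 0, 0, 0, 0, 1]

```text
clock: 3.2
tcp_pos: [0.5017, -0.0616, 0.1456]
orientation: [-0.126, -3.013, 0.804]
contact_force: [-1.0, 3.9, 2.1]
grip_width: 0.0085
gripper_force: 50.8
```

Call:
servo_tool:
  commands:
    - [0, 0, 0, 0, 0.2, 3, 1]
    - [0, 0, 0, 0.2, 2.4, 10.2, 1]
    - [0, 0, 0, 0.8, 10, 23, 1]
    - [0, 0, 0, 2, 22, 45, 1]
    - [0, 0, 0, 3.4, 38, 73, 1]

```text
clock: 3.62
tcp_pos: [0.5027, -0.0258, 0.2185]
orientation: [-0.129, -3.006, 0.807]
contact_force: [1.5, 0.1, -2.0]
grip_width: 0.0085
gripper_force: 49.9
```

Call:
servo_tool:
  commands:
    - [0, 0, 0, 1, 11, 19, 1]
    - [0, 0, 0, 1.3, 16.7, 28, 1]
    - [0, 0, 0, 1.3, 16.7, 28, 1]

```text
clock: 3.87
tcp_pos: [0.507, -0.0062, 0.2481]
orientation: [-0.126, -3.016, 0.802]
contact_force: [0.0, -0.8, -2.7]
grip_width: 0.0085
gripper_force: 50.0
```

```bash
python3 - <<'E'
from h import *
to([88.7,504.3,230]); print((30*A[:,2]).round(2),(36*A[:,2]).round(2))
E
```

```text
tcp A [ 91.9 505.7 233.4] -> shift [-1.3  1.2 -4.6] len 4.9 F [-0.7  0.1 -2.7] t 3.87 j [-0.65  0.29  0.3   1.92  0.41  1.2   0.93]
[ 1.28 14.95 25.98] [ 1.54 17.93 31.18]
```

Call:
servo_tool:
  commands:
    - [-0.26, -3, -5.2, 0, 0, 0, 1]
    - [-0.51, -6, -10.4, 0, 0, 0, 1]
    - [-0.77, -9, -15.6, 0, 0, 0, 1]
    - [-1.02, -12, -20.8, 0, 0, 0, 1]
    - [-1.28, -14.95, -25.98, 0, 0, 0, 1]

```text
clock: 4.28
tcp_pos: [0.5047, -0.0093, 0.2451]
orientation: [0.885, 2.793, -0.768]
contact_force: [-0.5, 1.0, -2.1]
grip_width: 0.0083
gripper_force: 49.9
```

```bash
python3 - <<'E'
from h import *
to([88.7,504.3,230])
E
```

```text
tcp A [ 93.2 503.6 229.2] -> shift [ 1.1  4.2 -1.6] len 4.6 F [-1.9 -0.6 -1.3] t 4.28 j [-0.71  0.3   0.38  1.93  0.39  1.19  0.42]
```

Call:
servo_tool:
  commands:
    - [-0.26, -3, -5.2, 0, 0, 0, 1]
    - [-0.51, -6, -10.4, 0, 0, 0, 1]
    - [-0.77, -9, -15.6, 0, 0, 0, 1]
    - [-1.02, -12, -20.8, 0, 0, 0, 1]
    - [-1.28, -14.95, -25.98, 0, 0, 0, 1]

```text
clock: 4.7
tcp_pos: [0.5046, -0.0092, 0.2451]
orientation: [1.52, 2.377, -0.673]
contact_force: [-0.5, 0.0, -2.0]
grip_width: 0.0086
gripper_force: 49.9
```

Call:
servo_tool:
  commands:
    - [-0.26, -3, -5.2, 0, 0, 0, 1]
    - [-0.51, -6, -10.4, 0, 0, 0, 1]
    - [-0.77, -9, -15.6, 0, 0, 0, 1]
    - [-1.02, -12, -20.8, 0, 0, 0, 1]
    - [-1.28, -14.95, -25.98, 0, 0, 0, 1]

```text
clock: 5.12
tcp_pos: [0.5046, -0.0092, 0.2452]
orientation: [2.019, 1.844, -0.543]
contact_force: [0.2, 0.2, -3.4]
grip_width: 0.0078
gripper_force: 49.9
```

```bash
python3 - <<'E'
from h import *
to([91.9,505,235]); print((A.T@cur()[0]).round(3))
E
```

```text
tcp A [ 93.2 503.5 229.3] -> shift [1.8 3.8 4.3] len 6.0 F [-1.9  0.2 -2.8] t 5.12 j [-0.85  0.32  0.55  1.94  0.35  1.16 -0.57]
[[-1.     0.005  0.003]
 [ 0.005  1.    -0.001]
 [-0.003 -0.001 -1.   ]]
```

Call:
servo_tool:
  commands:
    - [-0.26, -3, -5.2, 0, 0, 0, 1]
    - [-0.51, -6, -10.4, 0, 0, 0, 1]
    - [-0.77, -9, -15.6, 0, 0, 0, 1]
    - [-1.02, -12, -20.8, 0, 0, 0, 1]
    - [-1.28, -14.95, -25.98, 0, 0, 0, 1]

```text
clock: 5.53
tcp_pos: [0.5046, -0.0092, 0.2453]
orientation: [2.371, 1.229, -0.388]
contact_force: [-0.1, 0.2, -2.1]
grip_width: 0.0082
gripper_force: 49.9
```

Call:
servo_tool:
  commands:
    - [-0.26, -3, -5.2, 0, 0, 0, 1]
    - [-0.51, -6, -10.4, 0, 0, 0, 1]
    - [-0.77, -9, -15.6, 0, 0, 0, 1]
    - [-1.02, -12, -20.8, 0, 0, 0, 1]
    - [-1.28, -14.95, -25.98, 0, 0, 0, 1]

```text
clock: 5.95
tcp_pos: [0.5046, -0.0091, 0.2453]
orientation: [2.569, 0.564, -0.215]
contact_force: [0.1, -0.7, -2.3]
grip_width: 0.0083
gripper_force: 49.9
```

Call:
servo_tool:
  commands:
    - [-0.26, -3, -5.2, 0, 0, 0, 1]
    - [-0.51, -6, -10.4, 0, 0, 0, 1]
    - [-0.77, -9, -15.6, 0, 0, 0, 1]
    - [-1.02, -12, -20.8, 0, 0, 0, 1]
    - [-1.28, -14.95, -25.98, 0, 0, 0, 1]

```text
clock: 6.37
tcp_pos: [0.5046, -0.0091, 0.2454]
orientation: [2.612, -0.12, -0.033]
contact_force: [-0.1, -0.8, -1.8]
grip_width: 0.0086
gripper_force: 49.9
```

Call:
servo_tool:
  commands:
    - [0, 0, 0, 0, 0, 0, 1]
    - [0, 0, 0, 0, 0, 0, 1]

```text
clock: 6.53
tcp_pos: [0.505, -0.0086, 0.2457]
orientation: [2.613, -0.108, -0.035]
contact_force: [-0.2, -0.4, -3.8]
grip_width: 0.0077
gripper_force: 49.9
```

```bash
python3 - <<'E'
from h import *
to([90.7,480,230]);to([90.7,480,122]); print((A.T@cur()[0]).round(3))
for n in ("scene","wrist","top"):
    im,d,K,D,T=grab(n); np.savez(f"{n}3.npz",im=im,W=cloud(d,K,D,T)); 
    if n=="scene": a=cv2.resize(im[150:290,215:375],(480,420),interpolation=cv2.INTER_CUBIC)
    if n=="wrist": b=im
cv2.imwrite("pics/s3.png",np.hstack([a,cv2.resize(b,(320,200))[:200].repeat(1,0) if 0 else cv2.copyMakeBorder(cv2.resize(b,(320,200)),0,220,0,0,0)]))
E
```

```text
tcp A [ 92.9 503.9 230.1] -> shift [-23.7   3.9  -1.2] len 24.0 F [-1.5 -0.1 -3.5] t 6.53 j [-1.1   0.4   0.89  1.95  0.21  1.12 -1.99]
tcp A [ 92.9 503.9 230.1] -> shift [-28.3 -49.9 -94.7] len 110.7 F [-1.5 -0.1 -3.5] t 6.53 j [-1.1   0.4   0.89  1.95  0.21  1.12 -1.99]
[[-0.004  1.     0.004]
 [ 1.     0.004 -0.003]
 [-0.003  0.004 -1.   ]]
```

View pics/s3.png

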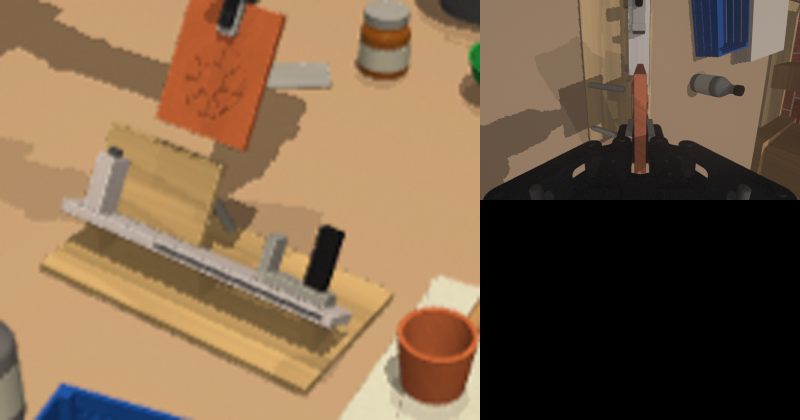

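The relief (sunflower, around (212,85) in the left half) now faces out and the tile is held upright above the board; jaw at (272,260). Check the tile's pose in hand.

```bash
python3 - <<'E'
from h import *
z=np.load("scene3.npz"); im=z["im"].astype(int); Q=z["W"]@A*1e3; b,g,rr=im[...,0],im[...,1],im[...,2]
m=(rr>1.7*g)&(rr>2*b)&(rr>80); box=np.zeros_like(m); box[140:205,262:315]=1; m&=box
m=cv2.morphologyEx(m.astype(np.uint8),cv2.MORPH_OPEN,np.ones((3,3)))
print(m.sum()); P=Q[cv2.erode(m,np.ones((3,3)))>0]; P=P[np.isfinite(P[:,0])&(abs(P[:,0]-np.nanmedian(P[:,0]))<8)]
U=np.linalg.svd(P-P.mean(0),full_matrices=False)[2][2]; print("normal",(U*np.sign(U[0])).round(3),P.mean(0).round(1))
# outline in A axes on the plane: rotated rectangle
F=Q[m>0]; F=F[np.isfinite(F[:,0])&(abs(F[:,0]-np.nanmedian(F[:,0]))<12)]
print(np.percentile(F,[0.5,99.5],axis=0).round(1))
print("rect",cv2.minAreaRect(F[:,1:].astype(np.float32)))
z=np.load("wrist3.npz"); im=z["im"].astype(int); Q=z["W"]@A*1e3
print(im[200,318:326:3].tolist())
for v in range(118,160,3): print(v,im[v,320].tolist(),Q[v,320].round(1))
for v in (180,220): print(v,[ (u,Q[v,u].round(0).tolist()) for u in range(304,334,3)])
E
```

```text
1378
normal [1.    0.007 0.01 ] [ 98.9 508.  191.6]
[[ 91.7 449.7 128. ]
 [105.9 559.4 263.9]]
rect ((503.9825439453125, 195.85986328125), (138.2715606689453, 112.58272552490234), 89.20446014404297)
[[65, 90, 159], [66, 91, 159], [69, 93, 163]]
118 [148, 154, 167] [ 95.3 561.9  12.5]
121 [147, 153, 164] [ 95.3 558.8  12.3]
124 [148, 152, 164] [ 95.3 555.6  11.4]
127 [98, 107, 128] [ 95.3 552.5  12.8]
130 [44, 56, 87] [ 94.8 557.8 164.8]
133 [41, 53, 84] [ 94.7 557.9 193.9]
136 [41, 53, 84] [ 94.6 557.9 216.1]
139 [42, 54, 85] [ 94.6 558.  234.2]
142 [42, 53, 85] [ 94.6 558.  247.2]
145 [43, 53, 84] [ 94.5 558.  259. ]
148 [60, 79, 136] [ 94.5 557.7 265.8]
151 [67, 91, 156] [ 94.5 556.7 265.4]
154 [67, 91, 155] [ 94.5 555.8 265.7]
157 [66, 89, 155] [ 94.5 554.8 266. ]
180 [(304, [87.0, 538.0, 222.0]), (307, [90.0, 547.0, 266.0]), (310, [91.0, 547.0, 267.0]), (313, [92.0, 548.0, 267.0]), (316, [93.0, 547.0, 267.0]), (319, [94.0, 547.0, 265.0]), (322, [95.0, 547.0, 266.0]), (325, [96.0, 547.0, 266.0]), (328, [97.0, 547.0, 266.0]), (331, [98.0, 547.0, 267.0])]
220 [(304, [80.0, 466.0, 66.0]), (307, [90.0, 533.0, 265.0]), (310, [91.0, 533.0, 266.0]), (313, [92.0, 534.0, 268.0]), (316, [93.0, 533.0, 267.0]), (319, [94.0, 533.0, 266.0]), (322, [95.0, 533.0, 266.0]), (325, [96.0, 533.0, 266.0]), (328, [97.0, 533.0, 266.0]), (331, [98.0, 533.0, 266.0])]
```

```bash
python3 - <<'E'
from h import *
to([92,481,230]);to([92,481,135]);to([92,481,119])
E
```

```text
tcp A [ 92.7 504.4 230.8] -> shift [-23.3   2.2  -1. ] len 23.4 F [-0.5 -0.  -1. ] t 6.68 j [-1.1   0.4   0.89  1.95  0.21  1.12 -1.99]
tcp A [ 92.7 504.4 230.8] -> shift [-27.4 -45.1 -83.3] len 98.6 F [-0.5 -0.  -1. ] t 6.68 j [-1.1   0.4   0.89  1.95  0.21  1.12 -1.99]
tcp A [ 92.7 504.4 230.8] -> shift [-28.  -53.1 -97.1] len 114.2 F [-0.5 -0.  -1. ] t 6.68 j [-1.1   0.4   0.89  1.95  0.21  1.12 -1.99]
```

Call:
servo_tool:
  commands:
    - [0, 0, 0, -12, 1, -0.5, 1]
    - [0, 0, 0, -23.3, 2.2, -1, 1]
    - [0, 0, 0, -24.3, -10, -22, 1]
    - [0, 0, 0, -25.3, -22, -42, 1]
    - [0, 0, 0, -26.3, -34, -63, 1]

```text
clock: 7.1
tcp_pos: [0.4798, -0.0416, 0.1829]
orientation: [2.616, -0.108, -0.031]
contact_force: [0.8, -0.7, -2.8]
grip_width: 0.0086
gripper_force: 49.9
```

Call:
servo_tool:
  commands:
    - [0, 0, 0, -0.6, -6, -11, 1]
    - [0, 0, 0, -1.1, -11, -20, 1]
    - [0, 0, 0, -1.4, -15, -27, 1]
    - [0, 0, 0, -1.6, -17, -31, 1]
    - [0, 0, 0, -1.6, -17, -31, 1]

```text
clock: 7.52
tcp_pos: [0.4777, -0.0591, 0.1521]
orientation: [2.614, -0.111, -0.033]
contact_force: [0.5, 0.3, -3.0]
grip_width: 0.0088
gripper_force: 49.8
```

```bash
python3 - <<'E'
from h import *
to([92,481,119]); to([92,481,116.8])
E
```

```text
tcp A [ 91.7 481.  122.7] -> shift [-0.1 -2.1 -3. ] len 3.7 F [-1.8  0.4 -2.4] t 7.52 j [-0.99  0.49  0.85  2.11  0.19  0.85 -1.97]
tcp A [ 91.7 481.  122.7] -> shift [-0.2 -3.2 -4.9] len 5.9 F [-1.8  0.4 -2.4] t 7.52 j [-0.99  0.49  0.85  2.11  0.19  0.85 -1.97]
```

Call:
servo_tool:
  commands:
    - [0, 0, 0, 0, -0.5, -0.9, 1]
    - [0, 0, 0, -0.1, -1, -1.7, 1]
    - [0, 0, 0, -0.1, -1.5, -2.6, 1]
    - [0, 0, 0, -0.2, -2, -3.5, 1]
    - [0, 0, 0, -0.2, -2, -3.5, 1]

```text
clock: 7.93
tcp_pos: [0.4779, -0.0605, 0.149]
orientation: [2.614, -0.111, -0.031]
contact_force: [0.2, 0.1, -2.5]
grip_width: 0.009
gripper_force: 49.8
```

Call:
servo_tool:
  commands:
    - [0, 0, 0, 0, -0.25, -0.45, 1]
    - [0, 0, 0, -0.05, -0.5, -0.9, 1]
    - [0, 0, 0, -0.05, -0.5, -0.9, 1]

```text
clock: 8.18
tcp_pos: [0.4778, -0.0611, 0.1481]
orientation: [2.614, -0.111, -0.032]
contact_force: [0.7, 0.2, -3.7]
grip_width: 0.0083
gripper_force: 49.8
```

```bash
python3 - <<'E'
from h import *
to([90,481,116.8])
E
```

```text
tcp A [ 91.4 481.2 118.2] -> shift [-0.2  0.6 -1.9] len 2.0 F [-2.1  0.7 -3.1] t 8.18 j [-0.99  0.5   0.84  2.12  0.19  0.84 -1.97]
```

Call:
servo_tool:
  commands:
    - [0, 0, 0, 0, -0.25, -0.45, 1]
    - [0, 0, 0, 0, -0.5, -0.9, 1]
    - [0, 0, 0, 0, -0.5, -0.9, 1]

```text
clock: 8.43
tcp_pos: [0.4778, -0.0617, 0.1472]
orientation: [2.614, -0.111, -0.032]
contact_force: [0.2, 0.2, -2.5]
grip_width: 0.0085
gripper_force: 49.8
```

Call:
servo_tool:
  commands:
    - [0, 0, 0, 0, -0.25, -0.45, 1]
    - [0, 0, 0, 0, -0.25, -0.45, 1]

```text
clock: 8.6
tcp_pos: [0.478, -0.0617, 0.1469]
orientation: [2.614, -0.111, -0.031]
contact_force: [0.3, 0.6, -0.5]
grip_width: 0.0083
gripper_force: 50.4
```

Call:
servo_tool:
  commands:
    - [0, 0, 0, 0, -0.25, -0.45, 1]
    - [0, 0, 0, 0, -0.25, -0.45, 1]

```text
clock: 8.77
tcp_pos: [0.4781, -0.0616, 0.1468]
orientation: [2.614, -0.111, -0.032]
contact_force: [-2.7, 4.5, 7.2]
grip_width: 0.0081
gripper_force: 51.7
```

```bash
python3 - <<'E'
from h import *
to([90,481,116.8])
E
```

```text
tcp A [ 91.2 481.6 116.8] -> shift [-0.5  1.1 -0.6] len 1.4 F [-0.1 -3.1  8.4] t 8.77 j [-0.98  0.5   0.84  2.12  0.19  0.83 -1.97]
```

Call:
servo_tool:
  commands:
    - [0, 0, 0, 0, 0.2, 0.35, 1]
    - [0, 0, 0, 0.05, 0.65, 0.1, 1]
    - [0, 0, 0, 0.1, 1.05, -0.1, 1]
    - [0, 0, 0, 0.1, 1.05, -0.1, 1]

```text
clock: 9.1
tcp_pos: [0.4781, -0.0613, 0.1466]
orientation: [2.613, -0.111, -0.032]
contact_force: [-2.7, 1.4, 6.2]
grip_width: 0.0085
gripper_force: 51.2
```

Call:
servo_tool:
  commands:
    - [0, 0, 0, 0.04, 0.43, -0.25, 1]
    - [0, 0, 0, 0.07, 0.86, -0.5, 1]
    - [0, 0, 0, 0.07, 0.86, -0.5, 1]

```text
clock: 9.35
tcp_pos: [0.4782, -0.0609, 0.1463]
orientation: [2.613, -0.111, -0.032]
contact_force: [-1.8, 0.7, 7.8]
grip_width: 0.0086
gripper_force: 51.1
```

```bash
python3 - <<'E'
from h import *
to([89,481,116.8])
E
```

```text
tcp A [ 90.3 481.6 116.8] -> shift [-0.5  1.2 -0.7] len 1.5 F [ 3.4 -1.8  7. ] t 9.35 j [-0.98  0.5   0.84  2.12  0.19  0.83 -1.97]
```

Call:
servo_tool:
  commands:
    - [0, 0, 0, 0, 0.25, 0.4, 1]
    - [0, 0, 0, 0.04, 0.7, 0.15, 1]
    - [0, 0, 0, 0.1, 1.1, -0.1, 1]
    - [0, 0, 0, 0.1, 1.1, -0.1, 1]

```text
clock: 9.68
tcp_pos: [0.478, -0.0589, 0.1453]
orientation: [2.614, -0.111, -0.032]
contact_force: [0.0, 0.0, -2.7]
grip_width: 0.0084
gripper_force: 50.0
```

```bash
python3 - <<'E'
from h import *
to([89,481,116.8])
E
```

```text
tcp A [ 88.1 481.2 116.9] -> shift [-0.3 -0.8  0.3] len 0.9 F [-1.4  0.  -2.3] t 9.68 j [-0.99  0.5   0.84  2.12  0.19  0.83 -1.98]
```

Call:
servo_tool:
  commands:
    - [0, 0, 0, 0.04, 0.43, -0.25, 1]
    - [0, 0, 0, 0.06, 0.6, -0.35, 1]
    - [0, 0, 0, 0.06, 0.6, -0.35, 1]

```text
clock: 9.93
tcp_pos: [0.4781, -0.0584, 0.1451]
orientation: [2.614, -0.111, -0.032]
contact_force: [0.7, 0.3, -1.9]
grip_width: 0.0083
gripper_force: 50.0
```

Call:
servo_tool:
  commands:
    - [0, 0, 0, 0, -0.2, -0.35, 1]
    - [0, 0, 0, 0, -0.2, -0.35, 1]

```text
clock: 10.1
tcp_pos: [0.4783, -0.0585, 0.145]
orientation: [2.614, -0.111, -0.031]
contact_force: [-0.5, 1.7, 0.0]
grip_width: 0.0085
gripper_force: 50.4
```

```bash
python3 - <<'E'
from h import *
to([89,481,116.8])
E
```

```text
tcp A [ 87.6 481.5 116.8] -> shift [-0.6 -1.2  0.7] len 1.5 F [-1.4 -0.6  0.8] t 10.1 j [-0.99  0.5   0.84  2.11  0.18  0.83 -1.98]
```

Call:
servo_tool:
  commands:
    - [0, 0, 0, 0.04, 0.43, -0.25, 1]
    - [0, 0, 0, 0.07, 0.86, -0.5, 1]
    - [0, 0, 0, 0.07, 0.86, -0.5, 1]

```text
clock: 10.35
tcp_pos: [0.4783, -0.0581, 0.1447]
orientation: [2.614, -0.111, -0.032]
contact_force: [-0.4, 1.2, 4.6]
grip_width: 0.0086
gripper_force: 50.9
```

```bash
python3 - <<'E'
from h import *
to([89,481,116.8])
im,d,K,D,T=grab("wrist"); Q=cloud(d,K,D,T)@A*1e3
for v in (180,220): print([ (u,Q[v,u].round(0).tolist()) for u in range(298,337,3)])
for v in range(126,140,3): print(Q[v,318].round(1))
E
```

```text
tcp A [ 87.1 481.5 116.8] -> shift [-0.7 -1.6  0.9] len 2.0 F [ 1.3 -0.5  4.6] t 10.35 j [-0.99  0.51  0.84  2.11  0.18  0.83 -1.98]
[(298, [79.0, 515.0, 104.0]), (301, [80.0, 514.0, 103.0]), (304, [82.0, 515.0, 108.0]), (307, [85.0, 525.0, 152.0]), (310, [86.0, 525.0, 153.0]), (313, [87.0, 525.0, 153.0]), (316, [88.0, 525.0, 153.0]), (319, [89.0, 525.0, 152.0]), (322, [90.0, 525.0, 153.0]), (325, [91.0, 525.0, 152.0]), (328, [92.0, 524.0, 152.0]), (331, [93.0, 525.0, 153.0]), (334, [97.0, 509.0, 75.0])]
[(298, [78.0, 494.0, 103.0]), (301, [80.0, 494.0, 102.0]), (304, [80.0, 487.0, 81.0]), (307, [85.0, 511.0, 153.0]), (310, [86.0, 511.0, 153.0]), (313, [87.0, 511.0, 153.0]), (316, [88.0, 511.0, 152.0]), (319, [89.0, 511.0, 153.0]), (322, [90.0, 511.0, 153.0]), (325, [91.0, 510.0, 152.0]), (328, [92.0, 511.0, 152.0]), (331, [93.0, 510.0, 152.0]), (334, [97.0, 487.0, 82.0])]
[ 87.9 536.1  12.5]
[ 87.9 535.3  38.2]
[ 88.1 535.4  71.7]
[ 88.1 535.4  96.2]
[ 88.2 535.4 114.9]
```

Tile stands on the ledge at the board (slab mid 8.5 mm from the board, top 140 mm above the ledge, 6 mm from the fence). Release and withdraw along the slope.

Call:
servo_tool:
  commands:
    - [0, 0, 0, 0, 0, 0, 0.85]
    - [0, 0, 0, 0, 0, 0, 0.75]
    - [0, 0, 0, 0, 0, 0, 0.6]
    - [0, 0, 0, 0, 0, 0, 0.5]
    - [0, 0, 0, 0, 0, 0, 0.5]
  force: 30

```text
clock: 10.82
tcp_pos: [0.4782, -0.0578, 0.1443]
orientation: [2.614, -0.111, -0.032]
contact_force: [-0.2, 0.5, 0.5]
grip_width: 0.0428
gripper_force: 0.0
```

Call:
servo_tool:
  commands:
    - [0, 0, 0, 0.6, 7.5, 13, 0.5]
    - [0, 0, 0, 1.7, 20, 34.6, 0.5]
    - [0, 0, 0, 3.4, 40, 69, 0.5]
    - [0, 0, 0, 5.2, 60, 104, 0.5]
    - [0, 0, 0, 5.2, 60, 104, 0.5]

```text
clock: 11.23
tcp_pos: [0.4874, 0.0065, 0.2529]
orientation: [2.62, -0.107, -0.02]
contact_force: [0.8, -0.3, 0.5]
grip_width: 0.0428
gripper_force: 0.0
```

```bash
python3 - <<'E'
from h import *
to([92.3,671.8,200]); 
for n in ("wrist","scene"):
    im,d,K,D,T=grab(n); np.savez(f"{n}4.npz",im=im,W=cloud(d,K,D,T))
    if n=="scene": a=cv2.resize(im[150:290,215:375],(480,420),interpolation=cv2.INTER_CUBIC)
    else: b=im
cv2.imwrite("pics/s4.png",np.hstack([a,cv2.copyMakeBorder(cv2.resize(b,(320,200)),0,220,0,0,0)]))
E
```

```text
tcp A [ 84.8 485.1 243.1] -> shift [183.7 -43.9 -33.5] len 191.8 F [0.4 0.8 0.3] t 11.23 j [-1.17  0.35  0.91  1.98  0.23  1.13 -2.04]
```

View pics/s4.png

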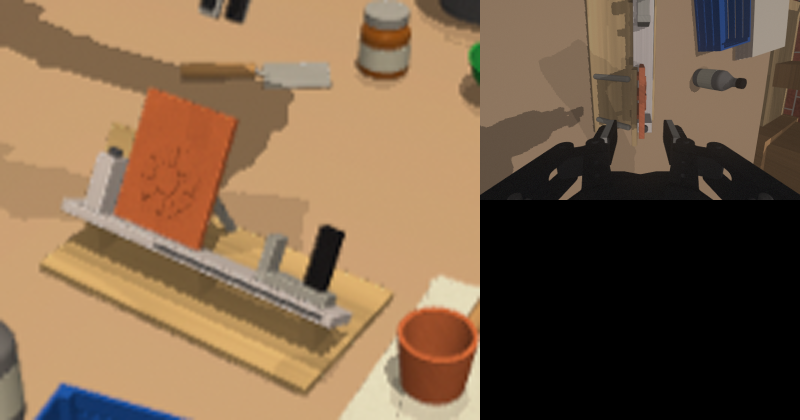

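The tile stands upright on the ledge, sunflower out (crop (168,185)), right edge at about (220,190), next to the fence at (105,180); jaw at (272,260), grip at (323,258). Going above the grip.

Call:
servo_tool:
  commands:
    - [0, 0, 0, 37, -9, -6, 0.5]
    - [0, 0, 0, 74, -18, -13, 0.5]
    - [0, 0, 0, 111, -27, -20, 0.5]
    - [0, 0, 0, 148, -35, -27, 0.5]
    - [0, 0, 0, 180, -43, -33, 0.5]

```text
clock: 11.75
tcp_pos: [0.6641, -0.0428, 0.2127]
orientation: [2.613, -0.112, -0.036]
contact_force: [0.1, 0.9, -0.0]
grip_width: 0.0427
gripper_force: 0.0
```

Call:
servo_tool:
  commands:
    - [0, 0, 0, 3, -1, 0, 0.5]
    - [0, 0, 0, 3, -1, 0, 0.5]
    - [0, 0, 0, 3, -1, 0, 0.5]

```text
clock: 12.0
tcp_pos: [0.6649, -0.0432, 0.214]
orientation: [2.613, -0.113, -0.036]
contact_force: [-0.7, 0.5, -0.0]
grip_width: 0.0425
gripper_force: 0.0
```

```bash
python3 - <<'E'
from h import *
to([92.3,671.8,200]);to([92.3,671.8,49]); C,p,o=cur(); G=A.T@C; print(G.round(3))
Y=np.c_[A[:,1],A[:,0],-A[:,2]]; print("turn",np.degrees(R.from_matrix(Y@C.T).as_rotvec()).round(2))
im,d,K,D,T=grab("wrist"); Q=cloud(d,K,D,T)@A*1e3
b=(im.max(-1)<70)&(abs(Q[...,0]-92)<12)&(abs(Q[...,1]-672)<18)&(Q[...,2]>80)&(Q[...,2]<95)
print(b.sum(),np.percentile(Q[b],[2,50,98],axis=0).round(1))
E
```

```text
tcp A [ 95.1 666.2 192.3] -> shift [6.2 5.8 5.3] len 10.0 F [-0.4 -0.8  0.2] t 12.0 j [-0.77  0.68  0.79  1.61  0.06  1.11 -1.77]
tcp A [ 95.1 666.2 192.3] -> shift [  -0.3  -69.4 -125.5] len 143.4 F [-0.4 -0.8  0.2] t 12.0 j [-0.77  0.68  0.79  1.61  0.06  1.11 -1.77]
[[-0.     1.     0.003]
 [ 1.     0.    -0.004]
 [-0.004  0.003 -1.   ]]
turn [ 0.16 -0.24  0.12]
515 [[ 85.8 661.6  83.2]
 [ 92.7 673.5  86.3]
 [ 99.  684.   87.9]]
```

Call:
servo_tool:
  commands:
    - [0, 0, 0, 6.2, 2, -2, 0.5]
    - [0, 0, 0, 5, -15, -30, 0.5]
    - [0, 0, 0, 3, -33, -62, 0.5]
    - [0, 0, 0, 1.5, -51, -94, 0.5]
    - [0, 0, 0, 0.3, -65, -118, 0.5]

```text
clock: 12.47
tcp_pos: [0.6653, -0.1068, 0.0954]
orientation: [2.615, -0.11, -0.033]
contact_force: [0.3, -0.3, 0.0]
grip_width: 0.0426
gripper_force: 0.0
```

Call:
servo_tool:
  commands:
    - [0, 0, 0, -0.6, -4.4, -7.5, 0.5]
    - [0, 0, 0, -0.6, -4.4, -7.5, 0.5]
    - [0, 0, 0, -0.6, -4.4, -7.5, 0.5]

```text
clock: 12.72
tcp_pos: [0.6668, -0.1102, 0.0909]
orientation: [2.615, -0.11, -0.03]
contact_force: [0.6, 0.4, 0.2]
grip_width: 0.0428
gripper_force: 0.0
```

```bash
python3 - <<'E'
from h import *
to([92.5,672,49])
E
```

```text
tcp A [ 91.2 673.8  52.3] -> shift [-2.  -2.6 -2.2] len 3.9 F [-0.3  0.6  0.4] t 12.72 j [-0.64  0.82  0.72  1.7   0.02  0.86 -1.74]
```

Call:
servo_tool:
  commands:
    - [0, 0, 0, -2, -2.6, -2.2, 0.5]
    - [0, 0, 0, -2, -2.6, -2.2, 0.7]
    - [0, 0, 0, -2, -2.6, -2.2, 0.8]
    - [0, 0, 0, -2, -2.6, -2.2, 1]
    - [0, 0, 0, -2, -2.6, -2.2, 1]
  force: 45

```text
clock: 13.13
tcp_pos: [0.6651, -0.1112, 0.088]
orientation: [2.617, -0.109, -0.029]
contact_force: [-0.8, 5.5, 1.9]
grip_width: 0.0134
gripper_force: 45.7
```

Call:
servo_tool:
  commands:
    - [0, 0, 0, 0, 0, 0, 1]
    - [0, 0, 0, 0, 0, 0, 1]
    - [0, 0, 0, 0, 0, 0, 1]
    - [0, 0, 0, 0, 0, 0, 1]

```text
clock: 13.47
tcp_pos: [0.6651, -0.1112, 0.088]
orientation: [2.617, -0.109, -0.029]
contact_force: [-0.6, 5.3, 0.8]
grip_width: 0.0134
gripper_force: 45.8
```

```bash
python3 - <<'E'
from h import *
to([92.5,672,49]); print((-A[:,1]*10).round(2), (-A[:,1]*70).round(1))
E
```

```text
tcp A [ 90.8 672.2  49.2] -> shift [-0.3 -1.6  0.7] len 1.8 F [-4.1 -1.   3.3] t 13.47 j [-0.64  0.82  0.72  1.71  0.02  0.85 -1.74]
[-9.96  0.85 -0.  ] [-69.7   6.   -0. ]
```

Call:
servo_tool:
  commands:
    - [0, 0, 0, -4.9, 1.3, -0.5, 1]
    - [0, 0, 0, -14, 2.1, -0.5, 1]
    - [0, 0, 0, -24, 2.9, -0.5, 1]
    - [0, 0, 0, -32, 3.6, -0.5, 1]
    - [0, 0, 0, -35, 3.9, -0.5, 1]

```text
clock: 13.88
tcp_pos: [0.63, -0.1081, 0.088]
orientation: [2.616, -0.109, -0.027]
contact_force: [2.9, 3.1, 0.5]
grip_width: 0.0135
gripper_force: 45.7
```

Call:
servo_tool:
  commands:
    - [0, 0, 0, -5, 0.4, 0, 1]
    - [0, 0, 0, -14, 1.2, 0, 1]
    - [0, 0, 0, -23, 2, 0, 1]
    - [0, 0, 0, -31, 2.6, 0, 1]
    - [0, 0, 0, -34, 2.9, 0, 1]

```text
clock: 14.3
tcp_pos: [0.5962, -0.1052, 0.088]
orientation: [2.616, -0.109, -0.027]
contact_force: [3.4, 4.3, 1.4]
grip_width: 0.0137
gripper_force: 45.8
```

```bash
python3 - <<'E'
from h import *
to([90.8,600,49.2])
E
```

```text
tcp A [ 90.7 603.   49.2] -> shift [-3.   0.1  0. ] len 3.0 F [-3.2  3.   3.5] t 14.3 j [-0.73  0.75  0.75  1.88  0.04  0.77 -1.78]
```

Call:
servo_tool:
  commands:
    - [0, 0, 0, -1, 0.1, 0, 1]
    - [0, 0, 0, -2, 0.2, 0, 1]
    - [0, 0, 0, -3, 0.3, 0, 1]
    - [0, 0, 0, -4, 0.3, 0, 1]
    - [0, 0, 0, -5, 0.4, 0, 1]

```text
clock: 14.72
tcp_pos: [0.5921, -0.1049, 0.088]
orientation: [2.616, -0.109, -0.026]
contact_force: [3.1, 5.1, 2.6]
grip_width: 0.0138
gripper_force: 45.9
```

Call:
servo_tool:
  commands:
    - [0, 0, 0, -0.8, 0.1, 0, 1]
    - [0, 0, 0, -1.6, 0.1, 0, 1]
    - [0, 0, 0, -2.4, 0.2, 0, 1]
    - [0, 0, 0, -3.2, 0.3, 0, 1]
    - [0, 0, 0, -4, 0.3, 0, 1]

```text
clock: 15.13
tcp_pos: [0.5883, -0.1046, 0.088]
orientation: [2.616, -0.109, -0.025]
contact_force: [5.6, 6.4, 1.6]
grip_width: 0.0136
gripper_force: 45.8
```

Call:
servo_tool:
  commands:
    - [0, 0, 0, -0.6, 0, 0, 1]
    - [0, 0, 0, -1.2, 0.1, 0, 1]
    - [0, 0, 0, -1.8, 0.1, 0, 1]
    - [0, 0, 0, -2.4, 0.2, 0, 1]
    - [0, 0, 0, -3, 0.2, 0, 1]

```text
clock: 15.55
tcp_pos: [0.5856, -0.1043, 0.088]
orientation: [2.616, -0.108, -0.025]
contact_force: [5.0, 5.0, 2.1]
grip_width: 0.0132
gripper_force: 45.8
```

```bash
python3 - <<'E'
from h import *
to([90.8,588.5,49.2])
E
```

```text
tcp A [ 90.7 592.3  49.2] -> shift [-3.8  0.2  0. ] len 3.8 F [-3.6  4.5  4.6] t 15.55 j [-0.74  0.73  0.76  1.91  0.05  0.75 -1.79]
```

Call:
servo_tool:
  commands:
    - [0, 0, 0, -0.5, 0, 0, 1]
    - [0, 0, 0, -1, 0.1, 0, 1]
    - [0, 0, 0, -1.5, 0.1, 0, 1]
    - [0, 0, 0, -2, 0.2, 0, 1]
    - [0, 0, 0, -2, 0.2, 0, 1]

```text
clock: 15.97
tcp_pos: [0.5835, -0.1041, 0.088]
orientation: [2.616, -0.109, -0.025]
contact_force: [4.4, 4.7, 2.7]
grip_width: 0.0133
gripper_force: 45.8
```

Call:
servo_tool:
  commands:
    - [0, 0, 0, -0.5, 0, 0, 1]
    - [0, 0, 0, -0.8, 0.1, 0, 1]
    - [0, 0, 0, -0.8, 0.1, 0, 1]

```text
clock: 16.22
tcp_pos: [0.5829, -0.1041, 0.088]
orientation: [2.616, -0.108, -0.024]
contact_force: [5.2, 4.8, 1.1]
grip_width: 0.0137
gripper_force: 45.7
```

Call:
servo_tool:
  commands:
    - [0, 0, 0, -0.4, 0, 0, 1]
    - [0, 0, 0, -0.7, 0.1, 0, 1]
    - [0, 0, 0, -0.7, 0.1, 0, 1]

```text
clock: 16.47
tcp_pos: [0.5829, -0.104, 0.088]
orientation: [2.616, -0.108, -0.022]
contact_force: [7.4, 3.8, 0.3]
grip_width: 0.0136
gripper_force: 45.3
```

Call:
servo_tool:
  commands:
    - [0, 0, 0, -0.4, 0, 0, 1]
    - [0, 0, 0, -0.7, 0.1, 0, 1]
    - [0, 0, 0, -0.7, 0.1, 0, 1]

```text
clock: 16.72
tcp_pos: [0.5829, -0.104, 0.088]
orientation: [2.616, -0.108, -0.02]
contact_force: [9.9, 2.2, -4.1]
grip_width: 0.0136
gripper_force: 44.9
```

Call:
servo_tool:
  commands:
    - [0, 0, 0, -0.3, 0, 0, 1]
    - [0, 0, 0, -0.5, 0, 0, 1]
    - [0, 0, 0, -0.5, 0, 0, 1]

```text
clock: 16.97
tcp_pos: [0.583, -0.104, 0.0881]
orientation: [2.616, -0.107, -0.019]
contact_force: [12.0, 1.3, -3.9]
grip_width: 0.0138
gripper_force: 44.7
```

Call:
servo_tool:
  commands:
    - [0, 0, 0, -0.5, 0, 0, 1]
    - [0, 0, 0, -0.9, 0.1, 0, 1]
    - [0, 0, 0, -1.1, 0.1, 0, 1]
    - [0, 0, 0, -1.1, 0.1, 0, 1]
    - [0, 0, 0, -1.1, 0.1, 0, 1]

```text
clock: 17.38
tcp_pos: [0.5829, -0.104, 0.0881]
orientation: [2.617, -0.107, -0.016]
contact_force: [14.9, -2.0, -8.6]
grip_width: 0.0131
gripper_force: 44.2
```

Call:
servo_tool:
  commands:
    - [0, 0, 0, 0, 0, 0, 1]
    - [0, 0, 0, 0, 0, 0, 1]
    - [0, 0, 0, 0, 0, 0, 1]
    - [0, 0, 0, 0, 0, 0, 1]
    - [0, 0, 0, 0, 0, 0, 1]

```text
clock: 17.8
tcp_pos: [0.5829, -0.104, 0.0881]
orientation: [2.617, -0.107, -0.016]
contact_force: [14.5, -1.4, -8.8]
grip_width: 0.0133
gripper_force: 44.2
```

Call:
servo_tool:
  commands:
    - [0, 0, 0, -0.5, 0, 0, 1]
    - [0, 0, 0, -0.5, 0, 0, 1]
    - [0, 0, 0, -0.5, 0, 0, 1]
    - [0, 0, 0, -0.5, 0, 0, 1]
    - [0, 0, 0, -0.5, 0, 0, 1]

```text
clock: 18.22
tcp_pos: [0.5829, -0.1039, 0.0881]
orientation: [2.617, -0.106, -0.015]
contact_force: [16.5, -3.0, -9.9]
grip_width: 0.0133
gripper_force: 44.0
```

Call:
servo_tool:
  commands:
    - [0, 0, 0, 0, 0, 0, 1]
    - [0, 0, 0, 0, 0, 0, 1]
    - [0, 0, 0, 0, 0, 0, 1]
    - [0, 0, 0, 0, 0, 0, 1]
    - [0, 0, 0, 0, 0, 0, 1]

```text
clock: 18.63
tcp_pos: [0.5829, -0.104, 0.0881]
orientation: [2.617, -0.106, -0.015]
contact_force: [16.0, -2.6, -9.4]
grip_width: 0.0132
gripper_force: 44.0
```

```bash
python3 - <<'E'
from h import *
to([90.8,589,49.2])
E
```

```text
tcp A [ 90.6 589.7  49.4] -> shift [-0.7 -0.2 -0.1] len 0.7 F [-3.7 16.2 -8.8] t 18.63 j [-0.75  0.73  0.77  1.92  0.05  0.74 -1.8 ]
```

Call:
servo_tool:
  commands:
    - [0, 0, 0, 1, -0.1, 0, 1]
    - [0, 0, 0, 2, -0.2, 0, 1]
    - [0, 0, 0, 2.6, -0.2, 0, 1]
    - [0, 0, 0, 2.6, -0.2, 0, 1]

```text
clock: 18.97
tcp_pos: [0.5829, -0.104, 0.088]
orientation: [2.616, -0.108, -0.022]
contact_force: [7.0, 3.5, -0.5]
grip_width: 0.0136
gripper_force: 45.6
```

Call:
servo_tool:
  commands:
    - [0, 0, 0, 0, 0, 0, 0.9]
    - [0, 0, 0, 0, 0, 0, 0.7]
    - [0, 0, 0, 0, 0, 0, 0.5]
    - [0, 0, 0, 0, 0, 0, 0.5]
    - [0, 0, 0, 0, 0, 0, 0.5]

```text
clock: 19.38
tcp_pos: [0.5786, -0.1062, 0.0872]
orientation: [2.614, -0.112, -0.033]
contact_force: [-0.1, 0.2, -0.5]
grip_width: 0.0426
gripper_force: 0.0
```

Call:
servo_tool:
  commands:
    - [0, 0, 0, 0.6, 7.5, 13, 0.5]
    - [0, 0, 0, 1.7, 20, 34.6, 0.5]
    - [0, 0, 0, 3.4, 40, 69, 0.5]
    - [0, 0, 0, 5.2, 60, 104, 0.5]
    - [0, 0, 0, 7, 80, 139, 0.5]

```text
clock: 19.8
tcp_pos: [0.5854, -0.0257, 0.2275]
orientation: [2.613, -0.112, -0.034]
contact_force: [1.4, 0.8, -0.4]
grip_width: 0.0427
gripper_force: 0.0
```

Call:
servo_tool:
  commands:
    - [0, 0, 0, 1, 10, 17, 0.5]
    - [0, 0, 0, 1, 10, 17, 0.5]
    - [0, 0, 0, 1, 10, 17, 0.5]

```text
clock: 20.05
tcp_pos: [0.5876, -0.0153, 0.2436]
orientation: [2.615, -0.11, -0.03]
contact_force: [-0.4, -0.0, -0.6]
grip_width: 0.0428
gripper_force: 0.0
```

```bash
python3 - <<'E'
from h import *
to([90.8,600,230]) 
for n in ("wrist","scene"):
    im,d,K,D,T=grab(n); Q=cloud(d,K,D,T)@A*1e3
    if n=="scene": a=cv2.resize(im[150:290,215:375],(480,420),interpolation=cv2.INTER_CUBIC)
    else:
        b=im; m=(im.max(-1)<70)&(abs(Q[...,0]-92)<12)&(abs(Q[...,1]-590)<25)&(Q[...,2]>80)&(Q[...,2]<95)
        print(m.sum(),np.percentile(Q[m],[2,50,98],axis=0).round(1))
        t=(abs(Q[...,0]-89)<7)&(Q[...,2]>146)&(Q[...,2]<160)&(Q[...,1]<560)&(Q[...,1]>400); print(t.sum(),np.percentile(Q[t],[1,50,99],axis=0).round(1))
cv2.imwrite("pics/s5.png",np.hstack([a,cv2.copyMakeBorder(cv2.resize(b,(320,200)),0,220,0,0,0)]))
E
```

```text
tcp A [ 91.5 586.7 228.4] -> shift [13.3  0.3  1. ] len 13.4 F [-0.2 -0.4 -0.5] t 20.05 j [-0.95  0.55  0.87  1.77  0.11  1.12 -1.85]
399 [[ 86.5 579.   82.2]
 [ 92.7 591.   86.4]
 [ 98.9 601.6  87.8]]
753 [[ 84.9 474.4 147.5]
 [ 89.1 504.7 152.8]
 [ 92.9 529.8 154.4]]
```

View pics/s5.png

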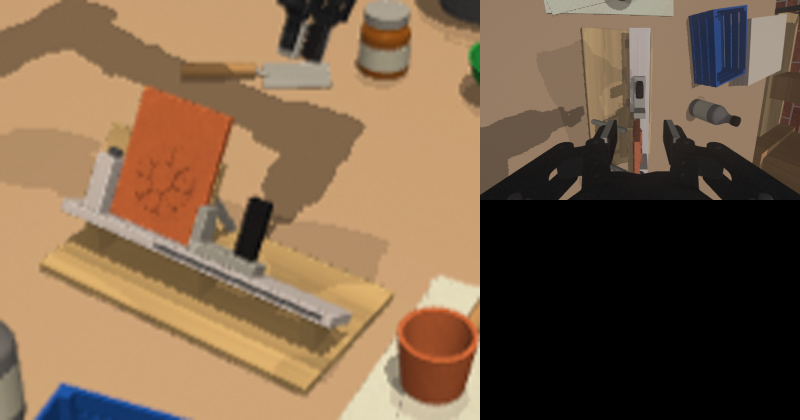

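The picture shows the tile with the sunflower (165,182) facing out, standing between the fence (105,180) and the jaw (205,225), with the jaw against its edge. The tile's far edge measures y = 529.8 mm and the jaw about 530 mm. The hand is clear of everything.

```bash
python3 -c "
from bench import r
print(r.hand_in())"
```

```text
the job is handed in; nothing more can be done
None
```

The tile now stands on the ledge with the sunflower facing out, nipped between jaw and fence after a push of about 15–16 N held for over a second; the hand is clear and the job was handed in at about 20 s.

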